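# Power up a bench unit and hold its run button

### The job

Start up the bench unit from its three grey control boxes, in this order and pressing nothing early: with the closed fingers press the raised end of the rocker switch fully down, push the small round breaker button fully in so that it stays in, then press the large mushroom-shaped run button well down and keep it there: the program finishes while the fingers are still holding it down. The rocker stays on and the breaker in; do not lift, tip or shove the boxes, and leave the pulley, bush and tape measure lying where they are.

Things in the scene. Friction and masses are not known exactly. Their poses are not given: they have to be found in the camera images.
- switch_box: loose grey cast control box, 104 mm long (its x), 76 mm wide (its y), 60 mm tall, about 0.9 kg on rubber feet; a short black cable gland sticks out 11 mm at its +x end (away from the robot). Origin at the centre of the underside, z up; its yaw is within 0.35 rad of the world's. Carries the rocker switch in the middle of its top.
- breaker_box: loose grey cast control box, 104 mm long (its x), 76 mm wide (its y), 60 mm tall, about 0.9 kg on rubber feet; a short black cable gland sticks out 11 mm at its +x end (away from the robot). Origin at the centre of the underside, z up; its yaw is within 0.35 rad of the world's. Carries the small round breaker button in the middle of its top.
- run_box: loose grey cast control box, 104 mm long (its x), 76 mm wide (its y), 60 mm tall, about 0.9 kg on rubber feet; a short black cable gland sticks out 11 mm at its +x end (away from the robot). Origin at the centre of the underside, z up; its yaw is within 0.35 rad of the world's. Carries the large mushroom-headed run button in the middle of its top.
- rocker (a joint): grey rocker switch, 56 mm long along the box's x, 30 mm wide, a shallow V seen from the side, turning about the box's y axis through the V's bottom (box centre, 66 mm up). 0 rad = off: the half towards the box's -x (the robot) is level, the +x (far) half stands up by 0.4 rad, its end 11 mm higher. 0.4 rad = fully on: the +x half level, the other up. It stays where it is left.
- rocker_raised_end (a point): point on top of the rocker's +x half, 20 mm from the hinge, on the centre line: where to press straight down, with about 4 N. Moves with the rocker: 74 mm above the bench when off, 66 mm when fully on. The bezel round the rocker is 62 mm high.
- breaker_button (a joint): travel of the breaker button, a black round button of 20 mm diameter in a steel collar (29 mm, 64 mm high). 0 = out, 0.007 m = fully in (straight down). About 5 N pushes it; it stays where it is left.
- breaker_top (a point): centre of the top face of the breaker button; 74 mm above the bench when out, 67 mm when fully in.
- run_button (a joint): travel of the run button, a black mushroom head of 40 mm diameter. 0 = up, 0.008 m = fully down (straight down). Springs back by itself: 3 N to start, 8 N fully down.
- run_top (a point): centre of the top face of the run button; 92 mm above the bench when up, 84 mm when fully down.
- pulley: bystander: white grooved pulley, 60 mm across, 24 mm high, lying loose; origin at the centre of its underside.
- bush: bystander: small tan flanged bush, 34 mm across, 26 mm high, standing loose; origin at the centre of its underside. Near it and fixed, to be kept clear of by the arm: a tall green arbor press (from x = 0.62 m on, y 0.15 to 0.33 m) and a tall black case at the right (x over 0.45 m, y below -0.27 m).
- tape_measure: bystander: orange and black tape measure, 38x84x68 mm, standing loose; origin at the centre of its underside.
Things that resemble listed ones, but are neither listed nor needed, are in the scene too. What is shaped like the breaker_box but green is not meant.

How it is judged:
By the outcome, as a careful person would: the job done as asked, in the order asked, and still so for the second after the job is handed in, while the arm keeps its last pose, push and grip.
It also fails if it takes over 38 s, if anything falls off the work surface, if the arm or the gripper's body presses on something with over 40 N, if the wrist force passes 120 N, or if a joint passes its speed limit or range.

### The arm

A 7-joint arm with a two-finger parallel gripper is mounted at the origin on a cart in front of the work surface, level with it; the furniture and walls round the work are solid. World frame = base frame: x ahead of the robot, y to its left, z up, the work surface at z = 0. Lengths are in m, angles in rad, forces in N, time in s.
With the tool pointing down it reaches from about 0.425 to 0.975 m from the base axis. Payload 16.7 kg.
Tool frame: the origin (TCP) lies at the very end of the fingers, on their centre line; the grasp point (between the pads) lies 19 mm behind it; z points along the fingers, y is the line along which they close (so a half turn about z gives the same grasp; the last joint's range is limited). The gripper opens to 85 mm and grips with 20 to 120 N. Pads are 22 mm wide; open, the fingers measure 114 mm over their backs; the gripper's body (76 mm by 85 mm) begins 54 mm behind the grasp point. The pads swing forward as they close: fully open they stand 13 mm farther back than shut.
Start: joints at [-1.405, 0.426, 0.074, 1.606, -0.034, 1.111, -0.067], TCP at [0.21, 0.642, 0.206] pointing down, gripper open.
Joint ranges: [-2.85, 2.85], [-0.5, 2.14], [-1.23, 1.37], [0.21, 2.46], [-1.02, 4.16], [0.16, 2.05], [-2.73, 2.73]. Speed limits (rad/s): [1.89, 1.89, 2.39, 2.39, 3.01, 3.01, 3.01].

### API

Orientations are given as a unit quaternion [x, y, z, w].
In Python, from station import bot gives the robot as it stands.
- The arm moves only by the tool jog_arm, never from a script. Its argument "plan" is one flat list of numbers, 5 for each row, row after row: the shift along the tool's x, y, z in cm, then the turn about the tool's z in rad, then the closure, from 0 (fully open) to 1 (shut). In form: [tx, ty, tz, turn, claw, tx, ty, tz, turn, claw, ...]. A call has 1 to 5 rows; each row shifts and turns the commanded pose from where the row before left it, along the tool's axes as they then stand; what a row does not reach is not made up. A row lasts 1/8 s, in which the tool goes at most 62.5 mm and 10.7 degrees, less where a joint would pass 70% of its speed; a pose out of reach is approached as far as the arm can. A call with a gripper value outside its range is refused whole. The fingers move at their own pace and stop on an object; "grip_force" is the grip in N (left out, the last holds). Time passes only in rows, so rows that do not move let the fingers close. It gives the time, the measured TCP pose, the force, the opening and the grip force at its end, in the units of the state.
- bot.state(): the state, without advancing time (a new reading comes with each control period).
- bot.camera(name): name is "side" or "top" or "wrist"; returns (picture, depth): 384x512x3 uint8, red, green, blue; 384x512 float32, m along the optical axis (not along the pixel's ray), 0 where there is no reading.
- bot.camera_model(name): a dict with "fx", "fy", "cx", "cy" (pixels), "cam_to_world" (4x4, takes a point from camera to world coordinates); the wrist camera has in their place "mount" (4x4, takes a point from camera to tool coordinates, whose origin is the TCP and whose axes are the flange's). Camera axes: x right, y up, looking along -z (the intrinsics and any distortion apply to the point x, -y, -z); pixel columns grow to the right and rows downward; lengths in m; the calibration is good to about 2 mm. A picture is of the moment at which its call begins: read the wrist's pose just before it. camera_model takes no time and is no camera call.
- bot.hand_in(): hands the job in; it is judged then, once.
Trained networks look in the newest picture that a camera, given by its name, has taken for a name from the list of things; names that differ only in an ending like _2 or _b are one class to them, and where a whole thing is asked for, a point or a joint stands for the part that bears it (a point fixed in the world has none). Each returns a list of dicts, best first, with "p" (0 to 1); they miss things now and then, are a little off and sometimes report something else, mostly with a low value. They report only what shows in the picture. A call takes as long as a camera call. They do not tell look-alikes from the thing itself.
- bot.find_in(camera, thing): "point" ([column, row] in pixels, amid what is visible of it).
- bot.masks_of(camera, thing): "region" (384x512 bool, what is visible of it) and "point" ([column, row] in pixels, amid what is visible of it).
- bot.place_of(camera, thing): "point" ([column, row] in pixels: a listed point, or the origin of a listed thing).
The state is a dict: "clock": time; "q": joint angles; "qvel": joint speeds; "tau": joint torques, N m; "tool_pos": TCP position; "tool_rot": TCP orientation; "contact_force": force on the tool from outside, world axes, zero at the start; "moment": the same for the moment, N m; "grip_width": opening from 0.0 (shut) to 1.0 (fully open); "gripper_force": force on a finger pad.
Only numpy, scipy, OpenCV 4.12 (cv2) and the standard library are available. Lean on these libraries where they do the work, as an engineer would, in place of code of your own. Each camera call takes 0.05 s, during which the arm holds its last target. There are 200 camera calls.

## Working session

There is one attempt and no reset: what is moved stays moved. The work goes in short steps, Python scripts to look and compute and a tool call to move; the robot and the scene stay as the last step left them, time stands still between calls to the robot, and variables do not carry over. Pictures are saved under pics/ and viewed, at most 10 in all, crops included, and the job is handed in when it is done.

Besides the shell and the picture viewer there is one more tool, called as name(argument=value, ...) on one line, values as JSON. jog_arm: Moves the arm, as the interface text tells. Its arguments: {"type":"object","properties":{"plan":{"type":"array"},"grip_force":{"type":"number"}},"required":["plan"]}

```bash
mkdir -p pics
cat > h.py <<'E'
import numpy as np, cv2
from station import bot
from scipy.spatial.transform import Rotation as R
def c2w(name, st=None):
    m=bot.camera_model(name)
    if name!='wrist': return m, np.array(m['cam_to_world'])
    T=np.eye(4); T[:3,:3]=R.from_quat(st['tool_rot']).as_matrix(); T[:3,3]=st['tool_pos']
    return m, T@np.array(m['mount'])
def ray(name,px,st=None):
    m,T=c2w(name,st)
    d=np.array([(px[0]-m['cx'])/m['fx'],-(px[1]-m['cy'])/m['fy'],-1.])
    return T[:3,3],T[:3,:3]@d
def at_z(name,px,z,st=None):
    o,d=ray(name,px,st); return o+d*(z-o[2])/d[2]
def at_d(name,px,dep,st=None):
    o,d=ray(name,px,st); return o+d*dep[int(round(px[1])),int(round(px[0]))]
E
python3 - <<'E'
from h import *
for n in ['top','side']:
    im,d=bot.camera(n); cv2.imwrite(f'pics/{n}0.png',im[:,:,::-1]); np.save(f'{n}0.npy',d)
    m=bot.camera_model(n); print(n,{k:(np.round(v,3).tolist()) for k,v in m.items() if not isinstance(v,str)})
    for t,z in [('rocker_raised_end',.074),('breaker_top',.074),('run_top',.092),('switch_box',0),('breaker_box',0),('run_box',0),('pulley',0),('bush',0),('tape_measure',0)]:
        for r in bot.place_of(n,t)[:3]:
            print(n,t,round(r['p'],2),np.round(r['point']),at_z(n,r['point'],z).round(4),at_d(n,r['point'],d).round(3))
s=bot.state();print(s)
E
```

```text
top {'fx': 390.545, 'fy': 390.545, 'cx': 259.657, 'cy': 188.494, 'cam_to_world': [[0.012, 0.994, -0.106, 0.488], [-1.0, 0.012, 0.006, 0.116], [0.007, 0.106, 0.994, 1.006], [0.0, 0.0, 0.0, 1.0]]}
top rocker_raised_end 0.8 [295. 244.] [0.4556 0.0259 0.074 ] [0.455 0.026 0.071]
top breaker_top 0.6 [310. 184.] [ 0.601  -0.0107  0.074 ] [ 0.601 -0.011  0.075]
top breaker_top 0.57 [356. 232.] [ 0.4852 -0.1186  0.074 ] [ 0.485 -0.119  0.074]
top run_top 0.46 [218. 237.] [0.4719 0.2053 0.092 ] [0.472 0.205 0.092]
top switch_box 0.95 [295. 248.] [0.4441 0.0189 0.    ] [0.447 0.025 0.067]
top breaker_box 0.95 [351. 233.] [ 0.4843 -0.1254  0.    ] [ 0.485 -0.11   0.063]
top breaker_box 0.57 [306. 183.] [ 0.6117 -0.0109  0.    ] [ 0.603 -0.002  0.07 ]
top run_box 0.61 [225. 233.] [0.4791 0.1981 0.    ] [0.48  0.191 0.088]
top pulley 0.33 [266. 162.] [0.6661 0.0948 0.    ] [0.662 0.095 0.026]
top bush 0.5 [264. 163.] [0.6619 0.1    0.    ] [0.658 0.1   0.024]
top tape_measure 0.63 [346. 148.] [ 0.7063 -0.1147  0.    ] [ 0.692 -0.099  0.067]
top tape_measure 0.51 [355. 231.] [ 0.488  -0.1347  0.  
[... 1158 characters left out ...]
ock': 1.0, 'q': array([-1.40450352,  0.42605743,  0.07388936,  1.60601859, -0.03408564,
        1.1107994 , -0.06712501]), 'qvel': array([-0.0002554 ,  0.00157723,  0.00113095, -0.00028279,  0.00070284,
       -0.00024938,  0.00106247]), 'tau': array([ 2.59464912e-03, -9.49532676e+01,  3.75802293e+00, -4.63874602e+01,
        1.91039516e-02,  2.88714371e-03,  1.16314609e-04]), 'tool_pos': array([0.20963701, 0.64157372, 0.20582167]), 'tool_rot': array([ 1.57274375e-01,  9.87554946e-01, -1.10586636e-05, -1.44591236e-05]), 'contact_force': array([-0.22463832,  0.1624447 ,  0.29211473]), 'moment': array([0.01568647, 0.00286965, 0.01823288]), 'gripper_force': 0.0, 'grip_width': 1.000857292475075}
```

View pics/top0.png

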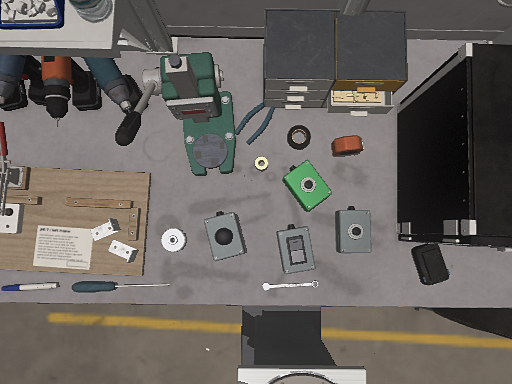

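View pics/side0.png

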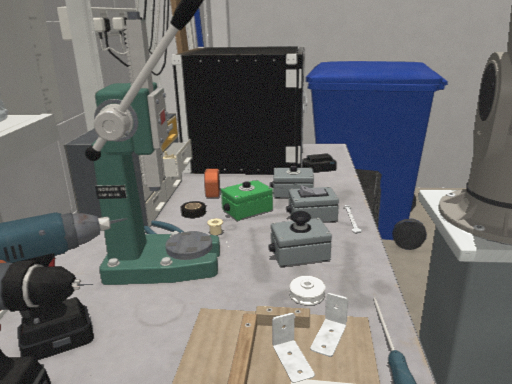

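The top view shows these candidates:
- **Switch:** the only rocker box is the grey one at (296,249).
- **Breaker:** grey box, button at (356,232). The green look-alike at (307,185) is not meant.
- **Run:** grey box with the mushroom button at (225,236).

The pulley is at (173,240), the bush at (261,163) and the tape measure at (347,146). Next I'll refine the positions from depth and take a close crop.

Run:
```python
from h import *
d=np.load('top0.npy'); m,T=c2w('top')
v,u=np.mgrid[:384,:512]
P=np.stack([(u-m['cx'])/m['fx']*d,-(v-m['cy'])/m['fy']*d,-d],-1)@T[:3,:3].T+T[:3,3]
for n,c in [('switch',(296,249)),('breaker',(354,232)),('run',(225,236))]:
    w=(abs(u-c[0])<32)&(abs(v-c[1])<32)
    f=w&(P[...,2]>.052)&(P[...,2]<.1)
    k,lab=cv2.connectedComponents(f.astype(np.uint8)); f=lab==lab[c[1],c[0]]
    (cx,cy),sz,a=cv2.minAreaRect(P[f][:,:2].astype(np.float32)); print(n,'rect',round(cx,4),round(cy,4),np.round(sz,3),a,'ztop',np.median(P[f][:,2]))
    for lo,hi in [(.0635,.0675),(.0675,.085),(.07,.082),(.085,.1)]:
        g=f&(P[...,2]>lo)&(P[...,2]<hi)
        if g.sum()>3:
            r=cv2.minAreaRect(P[g][:,:2].astype(np.float32)); print(lo,hi,g.sum(),P[g].mean(0).round(4),np.round(r[0],4),np.round(r[1],3),round(r[2],1))
im=cv2.imread('pics/top0.png')[195:285,190:390]; cv2.imwrite('pics/crop0.png',cv2.resize(im,None,fx=4,fy=4,interpolation=cv2.INTER_CUBIC))
```

```text
switch rect 0.4424 0.0222 [0.104 0.076] 10.156477928161621 ztop 0.06051048633905087
0.0635 0.0675 184 [0.435  0.0214 0.0654] [0.4398 0.0256] [0.08  0.063] 7.9
0.0675 0.085 131 [0.456  0.0249 0.072 ] [0.4447 0.0229] [0.053 0.03 ] 10.1
0.07 0.082 88 [0.4607 0.0255 0.0737] [0.4447 0.0256] [0.052 0.029] 1.0
breaker rect 0.489 -0.1199 [0.101 0.077] 0.44719067215919495 ztop 0.059668163662977225
0.0635 0.0675 42 [ 0.4886 -0.117   0.0647] [ 0.4775 -0.1206] [0.063 0.069] 3.1
0.0675 0.085 59 [ 0.4893 -0.1198  0.0733] [ 0.489  -0.1202] [0.019 0.018] 25.7
0.07 0.082 55 [ 0.489  -0.1198  0.0736] [ 0.4889 -0.1199] [0.018 0.018] 19.8
run rect 0.4735 0.1965 [0.104 0.076] 15.54704761505127 ztop 0.059993631246139045
0.0635 0.0675 12 [0.4774 0.1822 0.0643] [0.48   0.1723] [0.06  0.074] 74.0
0.0675 0.085 9 [0.4682 0.1884 0.0839] [0.4721 0.188 ] [0.022 0.039] 80.6
0.085 0.1 215 [0.4739 0.1964 0.09  ] [0.4736 0.1965] [0.037 0.035] 1.5
```

View pics/crop0.png

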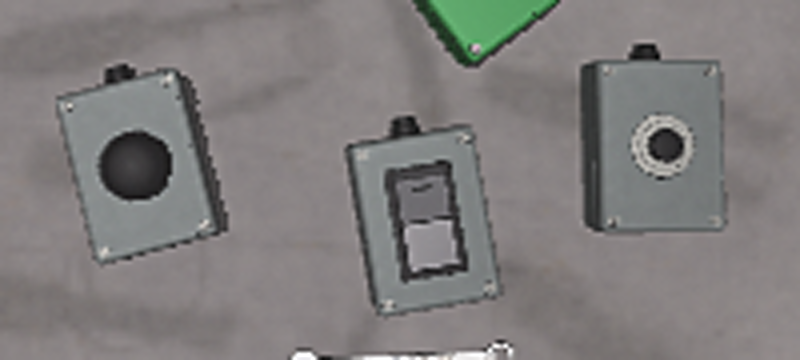

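The crop confirms the choice: mushroom box left, rocker in the middle with its far half dark and raised, grey breaker right; the green box is left out.

| Target | x (m) | y (m) | Note |
|---|---|---|---|
| Rocker point | 0.462 | 0.026 | box yaw 10° |
| Breaker | 0.489 | -0.120 | |
| Run | 0.474 | 0.1965 | |

The measured sizes and heights match the description, so I'll start moving with the fingers shut.

jog_arm(plan=[-4.6,-3.6,0,0,1,-4.6,-3.6,0,0,1,-4.6,-3.6,0,0,1,-4.6,-3.6,0,0,1,-4.6,-3.6,0,0,1], grip_force=40)

```text
clock: 1.62
tool_pos: [0.3733, 0.3974, 0.2061]
tool_rot: [0.157, 0.988, 0.0, 0.0]
contact_force: [-0.0, 0.4, 0.2]
grip_width: 0.004
gripper_force: 0.0
```

```bash
cat > go.py <<'E'
import sys
from h import *
s=bot.state(); r=R.from_quat(s['tool_rot'])
t=np.array(list(map(float,sys.argv[1:4])))
M=r.as_matrix(); ang=np.degrees(np.arctan2(M[1,0],M[0,0]))
print('t',round(s['clock'],2),'pos',s['tool_pos'].round(4),'xang',ang.round(1),'zax',M[:,2].round(3),'F',s['contact_force'].round(1),'w',round(s['grip_width'],2),'q',s['q'].round(2))
print('tool shift cm',(M.T@(t-s['tool_pos'])*100).round(2))
E
python3 go.py .462 .0257 .15
```

```text
t 1.62 pos [0.3733 0.3974 0.2061] xang 161.9 zax [ 0.     0.001 -1.   ] F [-0.   0.4  0.2] w 0.0 q [-1.08  0.21  0.17  1.91 -0.04  1.02  0.36]
tool shift cm [-19.98 -32.58   5.59]
```

jog_arm(plan=[-3.2,-5.2,0,0,1,-3.2,-5.2,0,0,1,-3.2,-5.2,0,0,1,-3.2,-5.2,0,0,1,-3.2,-5.2,0,0,1])

```text
clock: 2.25
tool_pos: [0.444, 0.1003, 0.2062]
tool_rot: [0.157, 0.988, 0.0, 0.0]
contact_force: [0.4, 0.5, 0.3]
grip_width: -0.002
gripper_force: 0.0
```

jog_arm(plan=[0,0,0,-0.17,1,0,0,0,-0.17,1,0,0,0,-0.15,1,0,0,0,0,1])

```text
clock: 2.75
tool_pos: [0.4437, 0.1022, 0.2059]
tool_rot: [-0.087, 0.996, 0.0, 0.0]
contact_force: [0.1, -0.0, -0.0]
grip_width: 0.001
gripper_force: 0.0
```

```bash
python3 go.py .462 .0257 .1
python3 - <<'E'
from h import *
s=bot.state(); im,d=bot.camera('wrist'); cv2.imwrite('pics/w1.png',im[:,:,::-1])
for t,z in [('rocker_raised_end',.074),('switch_box',0),('breaker_top',.074),('run_top',.092)]:
    for r in bot.place_of('wrist',t)[:2]: print(t,round(r['p'],2),np.round(r['point']),at_z('wrist',r['point'],z,s).round(4),at_d('wrist',r['point'],d,s).round(4))
E
```

```text
t 2.75 pos [0.4437 0.1022 0.2059] xang -170.1 zax [ 0.  0. -1.] F [ 0.1 -0.  -0. ] w 0.0 q [-0.73  0.05  0.38  2.1  -0.02  1.    1.4 ]
tool shift cm [-0.48 -7.85 10.59]
rocker_raised_end 0.7 [183. 184.] [0.462  0.0245 0.074 ] [0.4618 0.0247 0.0747]
switch_box 0.58 [195. 157.] [0.4422 0.0196 0.    ] [0.431  0.0324 0.0666]
breaker_top 0.8 [ 45. 187.] [ 0.4904 -0.1226  0.074 ] [ 0.4903 -0.1223  0.0744]
run_top 0.95 [338. 227.] [0.4744 0.1956 0.092 ] [0.4746 0.1959 0.0912]
```

View pics/w1.png

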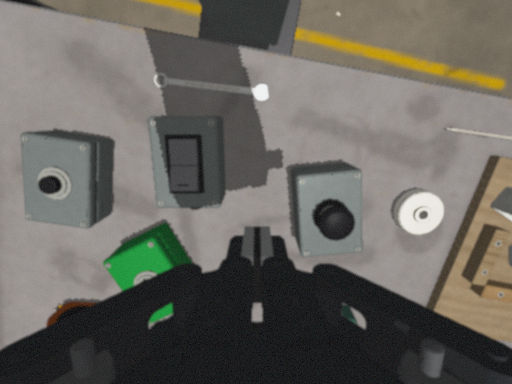

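The wrist picture shows the rocker at (185,165), breaker at (50,184) and mushroom at (333,219). Its positions agree with the top camera to about 2 mm. I'll move over the rocker point and descend.

jog_arm(plan=[-0.3,-4.0,1.0,0,1,-0.2,-3.8,1.5,0,1,0,0,4.0,0,1,0,0,4.0,0,1,0,0,0,0,1])

```text
clock: 3.62
tool_pos: [0.4604, 0.0257, 0.0991]
tool_rot: [-0.086, 0.996, -0.001, -0.002]
contact_force: [0.7, -0.2, 0.3]
grip_width: 0.005
gripper_force: 0.0
```

```bash
python3 go.py .462 .0257 .066
```

```text
t 3.62 pos [0.4604 0.0257 0.0991] xang -170.1 zax [-0.004 -0.002 -1.   ] F [ 0.7 -0.2  0.3] w 0.0 q [-0.58  0.23  0.44  2.19 -0.14  0.75  1.7 ]
tool shift cm [-0.17 -0.02  3.31]
```

jog_arm(plan=[-0.2,0,1.5,0,1,0,0,0.7,0,1,0,0,0.5,0,1,0,0,0.4,0,1,0,0,0.2,0,1])

```text
clock: 4.25
tool_pos: [0.4641, 0.0266, 0.0678]
tool_rot: [-0.087, 0.996, 0.0, 0.0]
contact_force: [0.9, 0.6, 0.3]
grip_width: -0.0
gripper_force: 0.0
```

```bash
python3 go.py .462 .0257 .066
```

```text
t 4.25 pos [0.4641 0.0266 0.0678] xang -170.0 zax [ 0.  0. -1.] F [0.9 0.6 0.3] w -0.0 q [-0.56  0.29  0.42  2.21 -0.19  0.67  1.74]
tool shift cm [ 0.23 -0.05  0.18]
```

jog_arm(plan=[0.1,0,0.1,0,1,0,0,0.1,0,1,0,0,0,0,1])

```text
clock: 4.62
tool_pos: [0.4631, 0.0264, 0.0658]
tool_rot: [-0.087, 0.996, 0.0, -0.0]
contact_force: [0.6, -0.4, -0.7]
grip_width: -0.001
gripper_force: 0.0
```

```bash
python3 go.py .462 .0257 .066
```

```text
t 4.62 pos [0.4631 0.0264 0.0658] xang -170.0 zax [-0.  0. -1.] F [ 0.6 -0.4 -0.7] w -0.0 q [-0.56  0.3   0.42  2.21 -0.19  0.67  1.74]
tool shift cm [ 0.12 -0.05 -0.02]
```

Run:
```python
from h import *
im,d=bot.camera('side'); c=im[150:240,250:370,::-1]; cv2.imwrite('pics/s2.png',cv2.resize(c,None,fx=6,fy=6,interpolation=cv2.INTER_CUBIC))
```

```text
(no output)
```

View pics/s2.png

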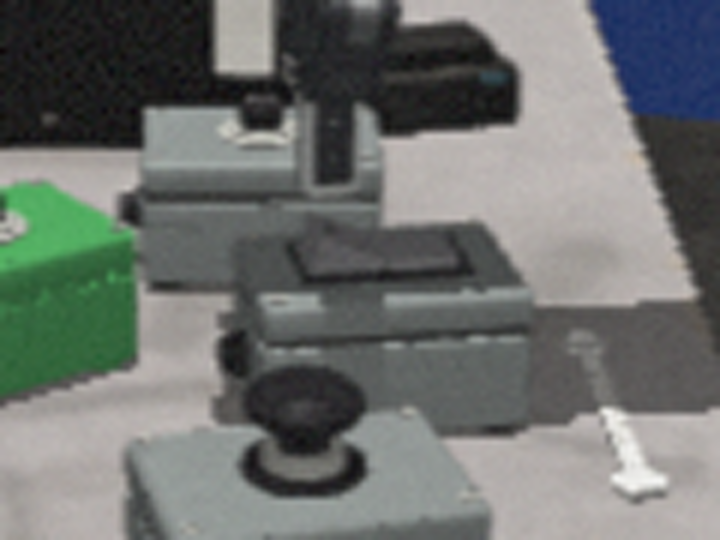

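The picture shows the fingertip at about image pixel (306,181), apparently still above the rocker, whose far end is still up at about (302,188). I'll measure the gap from depth.

Run:
```python
from h import *
s=bot.state(); im,d=bot.camera('side'); m,T=c2w('side')
v,u=np.mgrid[:384,:512]
P=np.stack([(u-m['cx'])/m['fx']*d,-(v-m['cy'])/m['fy']*d,-d],-1)@T[:3,:3].T+T[:3,3]
for c in (303,306,309):
  print(c,[(r,P[r,c].round(3).tolist()) for r in range(172,194,2)])
im,d=bot.camera('wrist'); m,T=c2w('wrist',s)
P=np.stack([(u-m['cx'])/m['fx']*d,-(v-m['cy'])/m['fy']*d,-d],-1)@T[:3,:3].T+T[:3,3]
print('wrist');
for r in range(190,260,6): print(r,P[r,258].round(3).tolist())
im=im[120:300,160:360,::-1]; cv2.imwrite('pics/w2.png',cv2.resize(im,None,fx=3,fy=3))
p=np.array([*s['tool_pos'],1]);m,T=c2w('side');q=np.linalg.inv(T)@p;print('tcp in side px',m['cx']+m['fx']*q[0]/-q[2],m['cy']-m['fy']*q[1]/-q[2])
```

```text
303 [(172, [0.467, 0.039, 0.119]), (174, [0.467, 0.04, 0.115]), (176, [0.467, 0.041, 0.111]), (178, [0.467, 0.042, 0.106]), (180, [0.467, 0.037, 0.099]), (182, [0.466, 0.035, 0.094]), (184, [0.464, -0.087, 0.041]), (186, [0.466, 0.013, 0.075]), (188, [0.466, 0.03, 0.077]), (190, [0.466, 0.04, 0.076]), (192, [0.466, 0.037, 0.07])]
306 [(172, [0.46, 0.04, 0.12]), (174, [0.46, 0.037, 0.114]), (176, [0.46, 0.036, 0.109]), (178, [0.46, 0.039, 0.105]), (180, [0.46, 0.039, 0.1]), (182, [0.46, 0.034, 0.093]), (184, [0.456, -0.084, 0.042]), (186, [0.456, -0.083, 0.037]), (188, [0.459, 0.021, 0.073]), (190, [0.459, 0.036, 0.075]), (192, [0.459, 0.04, 0.071])]
309 [(172, [0.453, 0.03, 0.116]), (174, [0.453, 0.031, 0.112]), (176, [0.453, 0.029, 0.106]), (178, [0.453, 0.029, 0.101]), (180, [0.453, 0.03, 0.097]), (182, [0.448, -0.086, 0.047]), (184, [0.448, -0.086, 0.041]), (186, [0.448, -0.087, 0.035]), (188, [0.452, 0.009, 0.069]), (190, [0.452, 0.023, 0.07]), (192, [0.452, 0.036, 0.07])]
wrist
190 [0.441, 0.024, 0.065]
196 [0.444, 0.025, 0.067]
202 [0.447, 0.025, 0.069]
208 [0.451, 0.026, 0.07]
214 [0.454, 0.026, 0.071]
220 [0.457, 0.027, 0.073]
226 [0.452, 0.026, 0.097]
232 [0.453, 0.026, 0.103]
238 [0.452, 0.026, 0.111]
244 [0.452, 0.026, 0.118]
250 [0.452, 0.026, 0.124]
256 [0.452, 0.026, 0.129]
tcp in side px 304.17694244745525 191.9633648887615
```

View pics/w2.png

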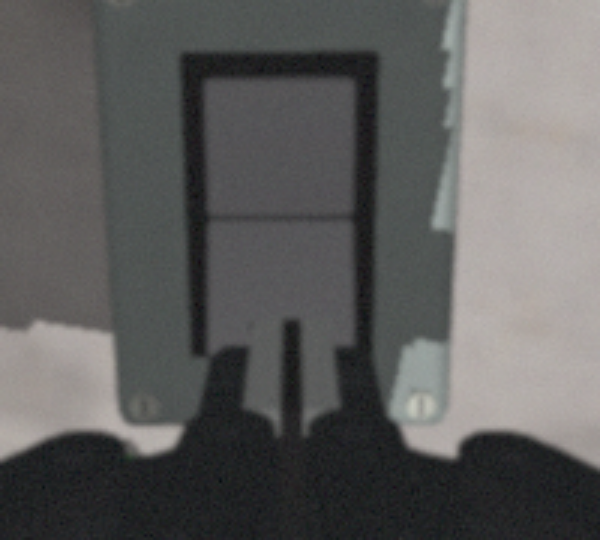

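Both cameras put the real fingertips about 25 mm above the reported TCP: the tip is at z ≈ 0.092 m when the TCP reads 0.066 m. Laterally they are right, and the rocker is untouched. I'll keep going down slowly and watch the force.

jog_arm(plan=[0,0,0.8,0,1,0,0,0.4,0,1,0,0,0.3,0,1,0,0,0.2,0,1])

```text
clock: 5.28
tool_pos: [0.4636, 0.0265, 0.0488]
tool_rot: [-0.087, 0.996, -0.0, 0.0]
contact_force: [2.0, 1.1, 4.0]
grip_width: 0.003
gripper_force: 1.7
```

jog_arm(plan=[0,0,0.2,0,1,0,0,0.2,0,1,0,0,0,0,1])

```text
clock: 5.65
tool_pos: [0.463, 0.0264, 0.0447]
tool_rot: [-0.087, 0.996, -0.0, -0.0]
contact_force: [1.2, 0.4, 2.4]
grip_width: 0.001
gripper_force: 0.8
```

jog_arm(plan=[0,0,0.2,0,1,0,0,0.15,0,1,0,0,0,0,1])

```text
clock: 6.02
tool_pos: [0.4628, 0.0264, 0.0411]
tool_rot: [-0.087, 0.996, -0.0, -0.0]
contact_force: [0.5, 0.1, 0.2]
grip_width: 0.002
gripper_force: 0.4
```

jog_arm(plan=[0,0,0.1,0,1,0,0,0,0,1])

```text
clock: 6.28
tool_pos: [0.4629, 0.0263, 0.0404]
tool_rot: [-0.087, 0.996, 0.0, -0.0]
contact_force: [-1.1, 0.8, 8.2]
grip_width: 0.0
gripper_force: 4.3
```

jog_arm(plan=[0,0,0.1,0,1,0,0,0,0,1])

```text
clock: 6.52
tool_pos: [0.463, 0.0264, 0.04]
tool_rot: [-0.087, 0.996, 0.0, -0.0]
contact_force: [-6.5, -0.4, 28.9]
grip_width: 0.004
gripper_force: 14.3
```

jog_arm(plan=[0,0,-1.5,0,1,0,0,-4.5,0,1,0,0,-4.5,0,1,0,0,0,0,1])

```text
clock: 7.02
tool_pos: [0.4645, 0.0267, 0.1472]
tool_rot: [-0.087, 0.996, 0.001, 0.002]
contact_force: [0.7, 0.3, -1.3]
grip_width: -0.0
gripper_force: 0.0
```

```bash
python3 go.py .489 -.120 .062
python3 - <<'E'
from h import *
s=bot.state(); im,d=bot.camera('wrist'); v,u=np.mgrid[:384,:512]
cv2.imwrite('pics/w3.png',im[:,:,::-1])
m,T=c2w('wrist',s)
P=np.stack([(u-m['cx'])/m['fx']*d,-(v-m['cy'])/m['fy']*d,-d],-1)@T[:3,:3].T+T[:3,3]
b=np.array([.4424,.0222]); e=np.array([np.cos(.177),np.sin(.177)])
for k in range(-26,28,4):
    p=b+e*k/1000; j=np.linalg.norm(P[...,:2]-p,axis=-1)+10*(d==0)+10*(P[...,2]>.1); w=j<.003; print(k,np.median(P[w][:,2]).round(4) if w.any() else None)
for t,z in [('breaker_top',.074),('run_top',.092)]:
    for r in bot.place_of('wrist',t)[:2]: print(t,round(r['p'],2),np.round(r['point']),at_z('wrist',r['point'],z,s).round(4),at_d('wrist',r['point'],d,s).round(4))
E
```

```text
t 7.03 pos [0.4645 0.0267 0.1472] xang -170.0 zax [ 0.004  0.002 -1.   ] F [ 0.7  0.3 -1.3] w -0.0 q [-0.62  0.15  0.47  2.15 -0.09  0.85  1.65]
tool shift cm [  0.17 -14.88   8.5 ]
-26 0.0759
-22 0.0751
-18 0.0739
-14 0.0717
-10 0.0702
-6 0.0684
-2 0.0669
2 0.0661
6 0.0662
10 0.0663
14 0.0661
18 0.0661
22 0.0664
26 0.0659
breaker_top 0.57 [ 81. 191.] [ 0.4882 -0.1249  0.074 ] [ 0.4881 -0.1248  0.0742]
run_top 0.7 [448. 243.] [0.4736 0.1949 0.092 ] [0.4737 0.1952 0.0917]
run_top 0.39 [124. 176.] [ 0.4635 -0.0812  0.092 ] [ 0.4723 -0.0946  0.0611]
```

The depth profile shows the rocker fully on: the far half is level at 66 mm and the near half is up. Next is the breaker, aiming at (0.489, -0.121).

jog_arm(plan=[0.2,-5.0,0,0,1,0,-5.0,0,0,1,0,-4.9,0,0,1,0,0,4.0,0,1,0,0,3.0,0,1])

```text
clock: 7.8
tool_pos: [0.4856, -0.1214, 0.072]
tool_rot: [-0.086, 0.996, -0.0, -0.001]
contact_force: [0.9, 0.1, 0.2]
grip_width: 0.001
gripper_force: 0.0
```

```bash
python3 go.py .489 -.121 .048
```

```text
t 7.8 pos [ 0.4856 -0.1214  0.072 ] xang -170.1 zax [-0.003 -0.001 -1.   ] F [0.9 0.1 0.2] w 0.0 q [-0.31  0.36  0.52  2.13 -0.26  0.72  2.12]
tool shift cm [-0.34 -0.02  2.4 ]
```

jog_arm(plan=[-0.1,0,1.0,0,1,0,0,0.5,0,1,0,0,0,0,1])

```text
clock: 8.18
tool_pos: [0.4881, -0.1205, 0.0597]
tool_rot: [-0.087, 0.996, -0.0, 0.0]
contact_force: [0.0, -0.5, 0.2]
grip_width: -0.0
gripper_force: 0.0
```

```bash
python3 go.py .489 -.121 .048
```

```text
t 8.18 pos [ 0.4881 -0.1205  0.0597] xang -170.0 zax [ 0. -0. -1.] F [ 0.  -0.5  0.2] w -0.0 q [-0.3   0.38  0.5   2.14 -0.28  0.69  2.14]
tool shift cm [-0.07 -0.07  1.17]
```

jog_arm(plan=[-0.1,-0.1,0.8,0,1,0,0,0.3,0,1,0,0,0.3,0,1,0,0,0.2,0,1,0,0,0,0,1])

```text
clock: 8.8
tool_pos: [0.489, -0.1213, 0.0432]
tool_rot: [-0.087, 0.996, -0.0, -0.0]
contact_force: [-0.5, -0.5, -0.9]
grip_width: 0.001
gripper_force: 0.0
```

jog_arm(plan=[0,0,0.15,0,1,0,0,0.05,0,1,0,0,0,0,1])

```text
clock: 9.18
tool_pos: [0.4891, -0.1214, 0.0415]
tool_rot: [-0.087, 0.996, 0.0, 0.0]
contact_force: [-2.6, 1.5, 9.5]
grip_width: -0.003
gripper_force: 4.6
```

jog_arm(plan=[0,0,0.05,0,1,0,0,0,0,1])

```text
clock: 9.43
tool_pos: [0.4891, -0.1214, 0.0414]
tool_rot: [-0.087, 0.996, 0.0, 0.0]
contact_force: [-5.2, 1.1, 19.8]
grip_width: -0.002
gripper_force: 10.0
```

jog_arm(plan=[0,0,0.05,0,1,0,0,0,0,1])

```text
clock: 9.68
tool_pos: [0.4892, -0.1214, 0.0413]
tool_rot: [-0.087, 0.996, 0.0, 0.0]
contact_force: [-9.2, 2.2, 30.8]
grip_width: -0.002
gripper_force: 15.5
```

The breaker is at its hard stop. I'll lift off and check.

jog_arm(plan=[0,0,-1.5,0,1,0,0,-4.5,0,1,0,0,-5.5,0,1,0,3.0,0,0,1,0,0,0,0,1])

```text
clock: 10.3
tool_pos: [0.4839, -0.09, 0.1559]
tool_rot: [-0.088, 0.996, 0.0, 0.0]
contact_force: [0.8, -0.6, -0.2]
grip_width: -0.002
gripper_force: 0.0
```

```bash
python3 go.py .4738 .1962 .14
python3 - <<'E'
from h import *
s=bot.state(); m,T=c2w('wrist',s); v,u=np.mgrid[:384,:512]
im,d=bot.camera('wrist'); 
P=np.stack([(u-m['cx'])/m['fx']*d,-(v-m['cy'])/m['fy']*d,-d],-1)@T[:3,:3].T+T[:3,3]
def z(p,r=.005):
    w=(np.linalg.norm(P[...,:2]-p,axis=-1)<r)&(d>0)&(P[...,2]<.1); return w.sum(),np.median(P[w][:,2]).round(4) if w.any() else None
print('breaker top',z((.489,-.121)),z((.486,-.121)),'lid',z((.465,-.121)),'rocker far',z((.462,.0257)),'near',z((.420,.018),.003))
E
```

```text
t 10.3 pos [ 0.4839 -0.09    0.1559] xang -169.9 zax [ 0.001  0.001 -1.   ] F [ 0.8 -0.6 -0.2] w -0.0 q [-0.45  0.2   0.57  2.09 -0.14  0.89  1.95]
tool shift cm [-4.04 28.35  1.62]
breaker top (np.int64(89), np.float64(0.0673)) (np.int64(89), np.float64(0.0671)) lid (np.int64(89), np.float64(0.0602)) rocker far (np.int64(87), np.float64(0.0662)) near (np.int64(36), np.float64(0.0754))
```

The breaker button is fully in at 67 mm and the rocker is still on. Next is the run button.

jog_arm(plan=[-0.8,5.6,0,0,1,-0.8,5.6,0,0,1,-0.8,5.6,0,0,1,-0.8,5.6,0,0,1,-0.8,5.6,0,0,1])

```text
clock: 10.98
tool_pos: [0.4748, 0.1919, 0.1551]
tool_rot: [-0.086, 0.996, -0.0, -0.0]
contact_force: [1.5, -0.6, 0.7]
grip_width: -0.004
gripper_force: 0.0
```

jog_arm(plan=[0,0.3,2.0,0,1,0,0,3.0,0,1,0,0,0,0,1])

```text
clock: 11.35
tool_pos: [0.4733, 0.1924, 0.1035]
tool_rot: [-0.087, 0.996, -0.001, -0.002]
contact_force: [-1.3, 0.1, 0.7]
grip_width: 0.001
gripper_force: 0.0
```

```bash
python3 go.py .4738 .1962 .066
```

```text
t 11.35 pos [0.4733 0.1924 0.1035] xang -170.1 zax [-0.003 -0.003 -1.   ] F [-1.3  0.1  0.7] w 0.0 q [-0.84  0.3   0.38  2.08 -0.16  0.79  1.39]
tool shift cm [-0.13  0.37  3.75]
```

jog_arm(plan=[0,0.3,2.5,0,1,0,0,0.5,0,1,0,0,0,0,1])

```text
clock: 11.72
tool_pos: [0.4741, 0.1964, 0.0759]
tool_rot: [-0.087, 0.996, -0.0, 0.0]
contact_force: [-0.2, -0.3, -0.3]
grip_width: -0.001
gripper_force: 0.0
```

```bash
python3 go.py .4738 .1962 .058
```

```text
t 11.72 pos [0.4741 0.1964 0.0759] xang -170.1 zax [ 0. -0. -1.] F [-0.2 -0.3 -0.3] w -0.0 q [-0.83  0.35  0.37  2.1  -0.18  0.73  1.4 ]
tool shift cm [ 0.03 -0.02  1.79]
```

jog_arm(plan=[0,0,0.7,0,1,0,0,0.4,0,1,0,0,0.3,0,1,0,0,0.2,0,1,0,0,0,0,1])

```text
clock: 12.35
tool_pos: [0.4741, 0.197, 0.0595]
tool_rot: [-0.087, 0.996, 0.0, 0.0]
contact_force: [-1.0, 0.1, 6.5]
grip_width: -0.003
gripper_force: 3.5
```

jog_arm(plan=[0,0,0.15,0,1,0,0,0,0,1])

```text
clock: 12.6
tool_pos: [0.4741, 0.197, 0.0584]
tool_rot: [-0.087, 0.996, 0.0, 0.0]
contact_force: [-2.7, -2.1, 15.4]
grip_width: 0.005
gripper_force: 7.6
```

jog_arm(plan=[0,0,0,0,1,0,0,0,0,1,0,0,0,0,1])

```text
clock: 12.98
tool_pos: [0.4742, 0.197, 0.0585]
tool_rot: [-0.087, 0.996, 0.0, 0.0]
contact_force: [-2.4, -1.6, 15.4]
grip_width: -0.001
gripper_force: 7.7
```

Run:
```python
from h import *
im,d=bot.camera('side'); c=im[140:310,190:350,::-1]; cv2.imwrite('pics/s3.png',cv2.resize(c,None,fx=3.5,fy=3.5,interpolation=cv2.INTER_CUBIC))
```

```text
(no output)
```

View pics/s3.png

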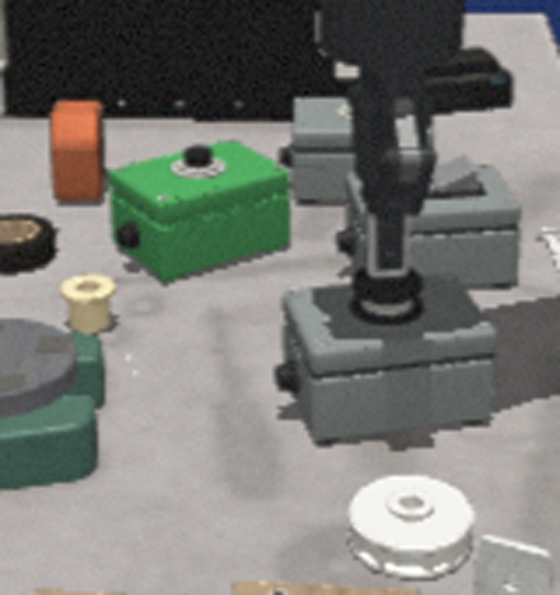

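The crop shows the fingers centred on the mushroom at crop (385,290), held down at a steady 15 N. The rocker's near half is up at (455,175), so it is on, and the bystanders haven't moved. Handing in.

```bash
python3 -c "
from station import bot
print(bot.hand_in())"
```

```text
the job is handed in; nothing more can be done
None
```

I switched the rocker fully on, pushed the breaker fully in, then handed in with the fingers still holding the run button down at its stop (steady 15 N, clock about 13 s); no verdict was returned.

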